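# Fit the stay rod and hold the brush box's lid at its balance point

### The job

I am fitting a stay to the lid of the plywood brush box: take the steel rod with the flat eye out of the drilled wooden block, slide it fully home into the stay tube on the box's end with the flat of its eye parallel to that end, and let go of it. Then raise the lid by its bar handle to its balance point, where it would tip neither shut nor back, and finish with the gripper still holding it there, so that I can pin the rod to the lid. Do not let the lid drop either way, and leave the other things where they are.

Things in the scene. Friction and masses are not known exactly. Their poses are not given: they have to be found in the camera images.
- box: plywood brush box, fixed to the bench: 170 deep (x) by 340 wide (y), walls 8, rim 90 above the bench; 125 high with the lid shut. Origin: centre of its underside. Its x axis points from the handle side (robot's side) to the hinge side, y to the end that carries the stay tube, z up. Turned up to 0.2 rad about the vertical
- lid (a joint): angle of the plywood lid (170 by 340, skirted, 35 deep, about 0.55 kg) about its hinge on the box's far rim. 0 shut (at the start), grows as it rises, stop at 1.92 leaning back. It balances at 1.33: its top face then still leans 14 degrees from plumb towards the robot. Below that it falls shut, beyond it falls back; hinge friction (0.025 N m) holds it only within 0.05 rad of balance
- lid_hinge (a point): middle of the hinge axis: 85 mm along the box's +x from its centre, 90 mm above the bench; does not move as the lid swings
- lid_handle (a point): middle of the lid's bar handle: round steel bar 10 mm thick, 110 long, parallel to the hinge, its centre 40 mm off the lid's front, free all round: pinch it from above, it turns between the fingers. With the lid shut it is 210 mm before the hinge (box's -x) and 17.5 mm above the hinge's height; moves with the lid, circling the hinge at 211 mm. Lifting takes about 3 N
- lid_com (a point): centre of mass of the lid, moves with it: with the lid shut 100 mm before the hinge and 24 mm above it
- lid_lug (a point): face of the small round pin lug on the lid's end at the tube's side; at the balance point it stands beside the eye of the seated rod, 10 mm towards the box from the eye's centre
- tube_mouth (a point): centre of the mouth of the upright steel stay tube fixed outside the box's +y end near the hinge: 80 mm above the bench, inside diameter 11.6, bell mouth about 18 wide in its top 8 mm. In the box's frame at x 66, y 187 mm
- tube_floor (a point): centre of the tube's closed floor, 26 mm above the bench (54 below the mouth), where the rod's foot comes to rest
- rod: stay rod, steel, 0.11 kg: round shaft 10 mm thick with a tapered foot and, on top, a flat eye (a ring 24 wide, 8 thick, standing upright). Origin: centre of the foot; z runs up to the eye, y is the axis of the eye's hole (across the 8 mm flats). Total height 174. Starts upright in one of four holes of the block, 40 mm deep
- rod_eye (a point): centre of the rod's eye, 162 mm above the foot; grip here across the flats (8 mm). In the block its centre stands 177 mm above the bench
- block: drilled block of wood, fixed, 190 by 56 by 55 high; four holes in a row along its x, 46 mm apart, floors 15 mm above the bench. Origin: centre of its underside. It holds the rod, two handles and an awl in any order
- handle_a: turned wooden brush handle upright in the block, 156 long, up to 19 thick; origin at its foot. Leave it
- handle_b: the same as handle_a
- awl: awl upright in the block, 142 long, dark shaft and round wooden knob 22 thick; origin at its foot. Leave it
- mug: white mug, 80 across and 90 high, at the left of the bench; origin under its centre. Leave it
- jar: amber glass jar, 72 across and 90 high, towards the back; origin under its centre. Leave it
- hammer: hammer lying near the robot on its right; origin under its middle. Leave it
- brush: flat finished paint brush lying near the robot on its left, 200 long; origin under its handle. Leave it
- comb: flat steel bristle comb, 160 by 42, lying at the right; origin under its middle. Leave it
Things that resemble listed ones, but are neither listed nor needed, are in the scene too. Several things have the shape of the rod; the one meant has the colours described above.

How it is judged:
By the outcome, as a careful person would: the job done as asked, in the order asked, and still so for the second after the job is handed in, while the arm keeps its last pose, push and grip.
It also fails if it takes over 59 s, if anything falls off the work surface, if the arm or the gripper's body presses on something with over 40 N, if the wrist force passes 120 N, or if a joint passes its speed limit or range.

### The arm

A 6-joint arm with a two-finger parallel gripper is mounted at the origin on the work surface. World frame = base frame: x ahead of the robot, y to its left, z up, the work surface at z = 0. Lengths are in m, angles in rad, forces in N, time in s.
With the tool pointing down it reaches from about 0.375 to 0.9 m from the base axis. Payload 3.1 kg.
Tool frame: the origin (TCP) lies at the very end of the fingers, on their centre line; the grasp point (between the pads) lies 19 mm behind it; z points along the fingers, y is the line along which they close (so a half turn about z gives the same grasp; the last joint's range is limited). The gripper opens to 87 mm and grips with 3 to 60 N. Pads are 19 mm wide; open, the fingers measure 117 mm over their backs; the gripper's body (75 mm by 190 mm) begins 51 mm behind the grasp point.
Start: joints at [-1.474, 0.527, 1.433, -0, 1.181, -0.178], TCP at [0.17, -0.601, 0.223] pointing down, gripper open.
Joint ranges: [-3.08, 3.08], [-0.75, 2.2], [0.22, 2.44], [-1.43, 4.57], [0, 2.65], [-2.85, 2.85]. Speed limits (rad/s): [2.79, 2.79, 3.14, 3.14, 3.14, 3.14].

### API

Orientations are given as a unit quaternion [x, y, z, w].
In Python, from rig import robot gives the robot as it stands. The module is installed in compiled form; this text tells all that it offers.
- The arm moves only by the tool play_rows, never from a script. Its argument "steps" is one flat list of numbers, 5 for each row, row after row: the opening, from -1 (shut) to 1 (fully open), then the shift along the tool's x, y, z as a fraction of full scale, then the turn about the tool's z as a fraction of full scale. In form: [claw, tx, ty, tz, twist, claw, tx, ty, tz, twist, ...]. A call has exactly 10 rows; each row shifts and turns the commanded pose from where the row before left it, along the tool's axes as they then stand; what a row does not reach is not made up. Full scale, the value 1, is 0.03 m for a shift and 0.1 rad for a turn. A row lasts 1/10 s, in which the tool goes at most 50 mm and 8.59 degrees, less where a joint would pass 70% of its speed; a pose out of reach is approached as far as the arm can. A call with a number of a shift or a turn outside -1 to 1 is refused whole. A call with a gripper value outside its range is refused whole. The fingers move at their own pace and stop on an object; "grip_force" is the grip in N (left out, the last holds). Time passes only in rows, so rows that do not move let the fingers close, or fill a call up. It gives the time, the measured TCP pose, the force, the opening and the grip force at its end, in the units of the state.
- robot.get_obs(): the state, without advancing time (a new reading comes with each control period).
- robot.camera(name): name is "scene" or "top" or "wrist"; returns a dict with "image" (400x640x3 uint8, red, green, blue), "mtx" (3x3 intrinsics, pixels), "D" ([k1, k2, p1, p2, k3] as OpenCV has them; the pictures are not rectified), "rvec" (rotation vector, rad) and "tvec" (3), from world to camera coordinates, as OpenCV has them. Camera axes: x right, y down, z forward; pixel columns grow to the right and rows downward; lengths in m; the calibration is good to about 2 mm. A picture is of the moment at which its call begins. There is no depth.
- robot.hand_in(): hands the job in; it is judged then, once.
The state is a dict: "time": time; "q": joint angles; "joint_velocities": joint speeds; "joint_torque": joint torques, N m; "position": TCP position; "tool_rot": TCP orientation; "ft_force": force on the tool from outside, world axes, zero at the start; "moment": the same for the moment, N m; "grip_width": finger opening in m; "grip_force": force on a finger pad.
Only numpy, scipy, OpenCV 4.12 (cv2) and the standard library are available. Lean on these libraries where they do the work, as an engineer would, in place of code of your own. Each camera call takes 0.05 s, during which the arm holds its last target. There are 200 camera calls.

## Working session

There is one attempt and no reset: what is moved stays moved. The work goes in short steps, Python scripts to look and compute and a tool call to move; the robot and the scene stay as the last step left them, time stands still between calls to the robot, and variables do not carry over. Pictures are saved under pics/ and viewed, at most 10 in all, crops included, and the job is handed in when it is done.

Besides the shell and the picture viewer there is one more tool, called after "Emit:" as name(argument=value, ...), one argument or row to a line, values as JSON. play_rows: Moves the arm, as the interface text tells. Shift numbers are shares of 0.03 m and turn numbers shares of 0.1 rad, none past 1 either way. Its arguments: {"type":"object","properties":{"steps":{"type":"array"},"grip_force":{"type":"number"}},"required":["steps"]}

```bash
mkdir -p pics
cat > h.py <<'E'
import numpy as np, cv2
from rig import robot
from scipy.spatial.transform import Rotation as R
def snap(n,f):
    c=robot.camera(n); cv2.imwrite(f'pics/{f}.png',c['image'][:,:,::-1]); 
    np.savez(f'pics/{f}.npz',**{k:np.array(c[k]) for k in('mtx','D','rvec','tvec')}); return c
def load(f): return dict(np.load(f'pics/{f}.npz'))
def ray(c,px):
    u=cv2.undistortPoints(np.array([[px]],float),c['mtx'],c['D'])[0,0]
    Rm=cv2.Rodrigues(c['rvec'])[0]; d=Rm.T@np.array([*u,1]); o=-Rm.T@c['tvec'].ravel(); return o,d/np.linalg.norm(d)
def onz(c,px,z): o,d=ray(c,px); return o+d*(z-o[2])/d[2]
def tri(cs,ps):
    A=np.zeros((3,3));b=np.zeros(3);rs=[ray(c,p) for c,p in zip(cs,ps)]
    for o,d in rs: M=np.eye(3)-np.outer(d,d);A+=M;b+=M@o
    x=np.linalg.solve(A,b); return x,[float(np.linalg.norm((np.eye(3)-np.outer(d,d))@(x-o))) for o,d in rs]
def proj(c,P): return cv2.projectPoints(np.array(P,float).reshape(-1,1,3),c['rvec'],c['tvec'],c['mtx'],c['D'])[0][:,0]
def crop(f,x0,y0,x1,y1,s,out): 
    im=cv2.imread(f'pics/{f}.png')[y0:y1,x0:x1]; cv2.imwrite(f'pics/{out}.png',cv2.resize(im,None,fx=s,fy=s,interpolation=cv2.INTER_CUBIC))
E
python3 - <<'E'
from h import *
for n in('scene','top','wrist'):
    c=snap(n,n+'0'); print(n,ray(c,(320,200)))
a=cv2.imread('pics/scene0.png');b=cv2.imread('pics/top0.png')
o=robot.get_obs();print(o['position'],o['tool_rot'],R.from_quat(o['tool_rot']).as_matrix().round(3))
E
```

```text
scene (array([ 1.16636987, -0.08829478,  1.10139765]), array([-0.55174052,  0.09303825, -0.82881016]))
top (array([0.26905889, 0.00469991, 1.62171959]), array([ 0.16508124, -0.0052533 , -0.98626598]))
wrist (array([ 0.2381381 , -0.58180734,  0.38412256]), array([-0.26397733, -0.06266366, -0.96249116]))
[ 0.17017549 -0.60078123  0.22177337] [ 9.90508861e-01  1.37446174e-01  4.29408009e-05 -8.62146338e-04] [[ 0.962  0.272 -0.   ]
 [ 0.272 -0.962  0.002]
 [ 0.    -0.002 -1.   ]]
```

View pics/scene0.png

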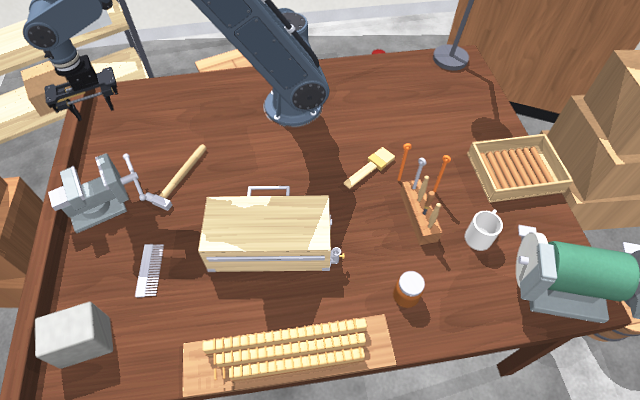

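View pics/top0.png

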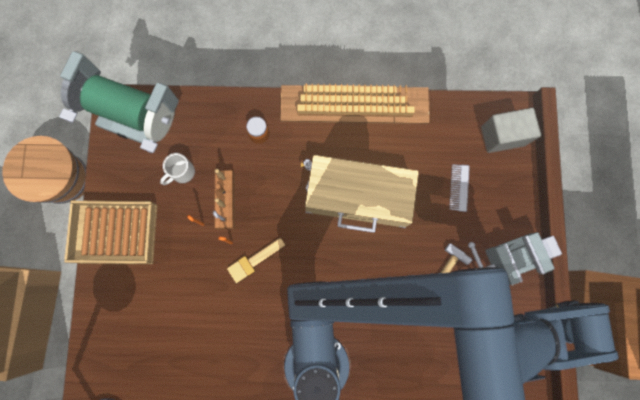

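The scene view shows ring-topped things at (407,148) orange, (421,162) steel-grey and (446,160) orange. The grey one fits "steel rod". I'll check this in enlarged crops.

Run:
```python
from h import *
a=cv2.imread('pics/scene0.png')[135:250,385:465];b=cv2.imread('pics/top0.png')[160:255,180:250]
s=cv2.imread('pics/scene0.png')[235:285,310:360];t=cv2.imread('pics/top0.png')[145:200,290:330]
f=lambda i,w,h:cv2.resize(i,(w,h),interpolation=cv2.INTER_CUBIC)
M=np.zeros((600,800,3),np.uint8)
M[:575,:400]=f(a,400,575);M[:380,400:680]=f(b,280,380);M[390:590,400:600]=f(s,200,200);M[390:600-0,610:763]=f(t,153,210)
cv2.imwrite('pics/m1.png',M)
```

```text
(no output)
```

View pics/m1.png

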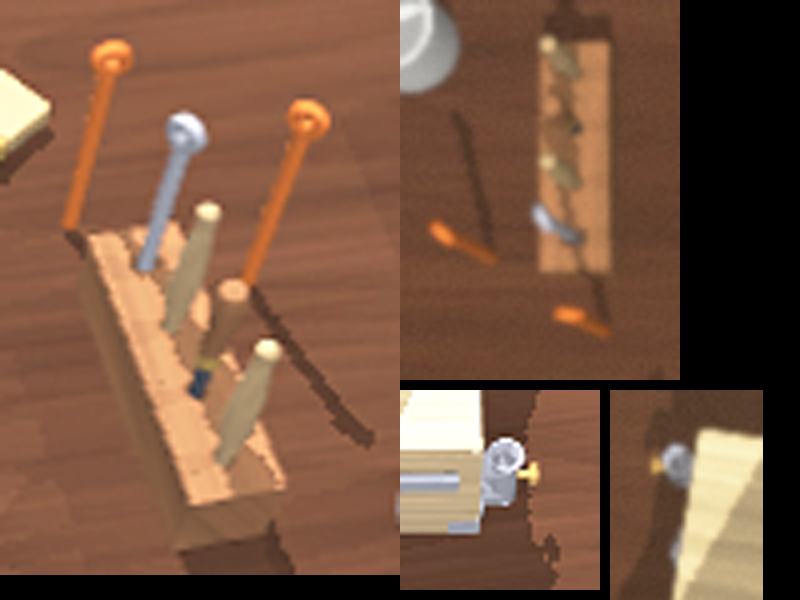

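The steel-grey rod is at scene (422,161) and top (215,213), in the block's hole nearest the robot. The orange ones stand on the bench outside the block. The tube mouth is at scene (336.5,251.5) and top (307,164.5).

Run:
```python
from h import *
s,t=load('scene0'),load('top0')
print('eye',tri([s,t],[(422,161.4),(215,213.4)]))
print('mouth',tri([s,t],[(336.5,251.5),(307.3,164.6)]))
print('oranges',tri([s,t],[(407.3,147),(190,218.5)]),tri([s,t],[(446.5,159),(221.5,239)]))
# lid handle ends
print('h',tri([s,t],[(249,187),(376,231)]),tri([s,t],[(288,187),(339,227)]))
# lid top corners z .125 top img
for p in [(418,170),(313,156),(307,205),(411,226)]: print(onz(t,p,.125).round(4))
w=load('wrist0')
o=robot.get_obs();T=R.from_quat(o['tool_rot']).as_matrix()
for px in [(320,200),(20,200),(320,20)]:
    a,d=ray(w,px);print('cam in tool',(T.T@(a-o['position'])).round(4),(T.T@d).round(3))
# block axis
for p in [(236.5,170.5),(214.5,170.5),(214.5,228),(232.5,228)]: print('blk',onz(t,p,.055).round(4))
```

```text
eye (array([0.46528047, 0.31539775, 0.17524678]), [0.0009285445278612183, 0.0009285445278612143])
mouth (array([0.64867613, 0.04299779, 0.06551199]), [0.0026567510883228757, 0.002656751088322891])
oranges (array([0.43485159, 0.32777778, 0.21279268]), [0.049830641710980034, 0.04983064171098014]) (array([0.41335111, 0.35758976, 0.11797   ]), [0.05764905570588211, 0.05764905570588217])
h (array([ 0.42627486, -0.17664738,  0.10446331]), [0.005821416476132199, 0.005821416476132272]) (array([ 0.43814966, -0.06252325,  0.09641668]), [0.0028289333058014753, 0.00282893330580147])
[ 0.6217 -0.3152  0.125 ]
[0.6624 0.0212 0.125 ]
[0.5029 0.0375 0.125 ]
[ 0.4414 -0.2898  0.125 ]
cam in tool [ 0.0706 -0.     -0.1623] [-0.271 -0.01   0.962]
cam in tool [ 0.0706 -0.     -0.1623] [-0.184 -0.737  0.65 ]
cam in tool [ 0.0706 -0.     -0.1623] [ 0.291 -0.009  0.957]
blk [0.6266 0.2761 0.055 ]
blk [0.6254 0.3491 0.055 ]
blk [0.4332 0.3394 0.055 ]
blk [0.4341 0.2809 0.055 ]
```

Emit:
play_rows(
  steps=[1,1,-0.5,-0.3,0.4,1,1,-0.5,-0.3,0.4,1,1,-0.5,-0.3,0.4,1,1,-0.5,-0.3,0.4,1,1,-0.5,-0.3,0.4,1,1,-0.5,-0.3,0.4,1,1,-0.5,-0.3,0.4,1,1,-0.5,-0.3,0.4,1,1,-0.5,-0.3,0.4,1,1,-0.5,-0.3,0.4],
)

```text
time: 1.15
position: [0.4536, -0.4234, 0.3126]
tool_rot: [0.998, -0.063, -0.0, -0.0]
ft_force: [0.4, -1.0, -0.3]
grip_width: 0.087
grip_force: 0.0
```

```bash
cat >> h.py <<'E'
def go(x,y,z,ang=None):
    "rows to TCP target; ang = world angle of tool y axis (deg)"
    o=robot.get_obs();T=R.from_quat(o['tool_rot']).as_matrix();p=o['position']
    d=T.T@(np.array([x,y,z])-p)
    a=np.degrees(np.arctan2(T[1,1],T[0,1])); tw=0
    if ang is not None: tw=-np.radians((ang-a+90)%180-90)
    print('t%.2f'%o['time'],'pos',p.round(4),'yang %.2f'%a,'q6 %.2f'%o['q'][5],'w %.4f'%o['grip_width'],'F',np.round(o['ft_force'],1),'tilt',T[:2,2].round(4)); print('units xyz',(d/.03).round(3),'twist',round(tw/.1,3))
E
python3 -c "
from h import *
go(.62,-.1,.36,83)"
```

```text
t1.15 pos [ 0.4536 -0.4234  0.3126] yang -97.20 q6 0.77 w 0.0870 F [ 0.4 -1.  -0.3] tilt [-0.0006  0.0007]
units xyz [  4.151 -11.391  -1.575] twist -0.036
```

Emit:
play_rows(
  steps=[1,0.4,-1,-0.2,0,1,0.4,-1,-0.2,0,1,0.4,-1,-0.2,0,1,0.4,-1,-0.2,0,1,0.4,-1,-0.2,0,1,0.4,-1,-0.2,0,1,0.4,-1,-0.2,0,1,0.4,-1,-0.2,0,1,0.4,-1,-0.2,0,1,0,0,0,0],
)

```text
time: 2.15
position: [0.5949, -0.1664, 0.3672]
tool_rot: [0.998, -0.06, 0.001, -0.001]
ft_force: [-0.2, -0.4, -0.4]
grip_width: 0.0868
grip_force: 0.0
```

```bash
python3 -c "
from h import *
snap('wrist','w1');go(.60,.12,.36,83)"
```

```text
t2.20 pos [ 0.5938 -0.1683  0.3666] yang -96.92 q6 1.23 w 0.0870 F [ 0.  -0.4  0.5] tilt [ 0.0001 -0.0002]
units xyz [-0.954 -9.564  0.217] twist 0.014
```

View pics/w1.png

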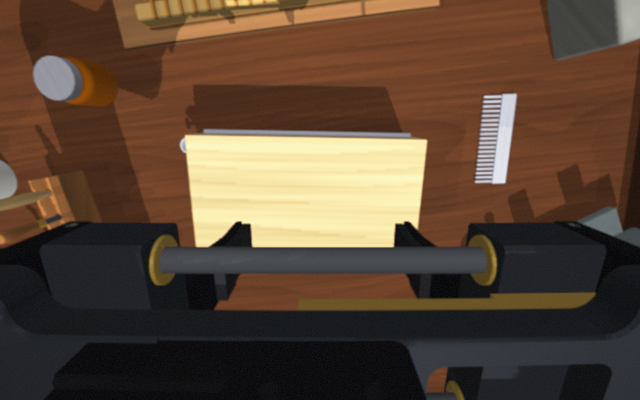

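Emit:
play_rows(
  steps=[1,0,-1,0.2,0,1,0,-1,0.2,0,1,0,-1,0.2,0,1,0,-1,0.2,0,1,0,-1,0.2,0,1,0,-1,0.2,0,1,0,-1,0.2,0,1,0,0,0,0,1,0,0,0,0,1,0,0,0,0],
)

```text
time: 3.2
position: [0.6192, 0.0368, 0.3245]
tool_rot: [0.998, -0.063, -0.0, 0.0]
ft_force: [-0.5, 1.0, 0.3]
grip_width: 0.0871
grip_force: 0.0
```

Run:
```python
from h import *
w=load('w1')
a,b=onz(w,(187,135),.125),onz(w,(426,139),.125);d=a-b;print(a,b,np.linalg.norm(d),np.degrees(np.arctan2(d[1],d[0])))
w=snap('wrist','w2');go(.44,.30,.33,83)
print(proj(w,[[.65,.043,.08],[.662,.02,.125],[.465,.315,.177]]))
```

```text
[0.66801506 0.01660134 0.125     ] [ 0.62273412 -0.31414062  0.125     ] 0.333827216868875 82.20426356389989
t3.25 pos [0.6193 0.0367 0.3247] yang -97.22 q6 1.58 w 0.0872 F [ 0.7 -0.5  0.9] tilt [ 0.0002 -0.0007]
units xyz [-7.034 -7.955 -0.184] twist -0.039
[[315.7535983  149.48867812]
 [331.92320599 141.20705658]
 [125.66838899 326.2284388 ]]
```

Emit:
play_rows(
  steps=[1,-0.9,-0.8,0,0,1,-0.9,-0.8,0,0,1,-0.9,-0.8,0,0,1,0,0,0,0,1,0,0,0,0,1,0,0,0,0,1,0,0,0,0,1,0,0,0,0,1,0,0,0,0,1,0,0,0,0],
)

```text
time: 4.25
position: [0.548, 0.1195, 0.3244]
tool_rot: [0.998, -0.062, -0.0, 0.0]
ft_force: [0.0, -1.0, -0.1]
grip_width: 0.0871
grip_force: 0.0
```

Run:
```python
from h import *
w=snap('wrist','w3');go(.42,.32,.35,83)
p=proj(w,[[.65,.043,.08],[.662,.02,.125],[.465,.315,.177]]);print(p)
M=np.zeros((600,800,3),np.uint8)
a=cv2.imread('pics/w2.png')[100:200,265:365];b=cv2.imread('pics/w3.png');cx,cy=p[0].astype(int);print(cx,cy)
y0=max(cy-50,0);x0=cx-50;b=b[y0:y0+100,x0:x0+100];print('origin',x0,y0)
M[:400,:400]=cv2.resize(a,(400,400),interpolation=cv2.INTER_CUBIC);M[:400,400:]=cv2.resize(b,(400,400),interpolation=cv2.INTER_CUBIC)
cv2.imwrite('pics/m2.png',M[:400])
```

```text
t4.30 pos [0.548  0.1197 0.3244] yang -97.14 q6 1.71 w 0.0869 F [-0.7  0.1 -0.4] tilt [-0.0002 -0.    ]
units xyz [-5.062 -6.097 -0.852] twist -0.024
[[370.10180855  88.95038068]
 [394.72838793  71.8779999 ]
 [172.19287088 270.79399322]]
370 88
origin 320 38
```

View pics/m2.png

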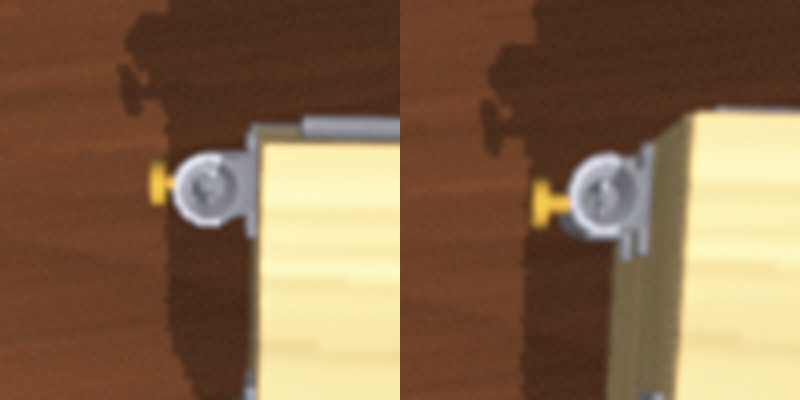

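The mouth is at about (316.6,146.6) in w2 and (370.4,86.4) in w3.

Emit:
play_rows(
  steps=[1,-0.7,-0.8,0,0,1,-0.7,-0.8,0,0,1,-0.7,-0.8,0,0,1,-0.7,-0.8,0,0,1,-0.7,-0.8,0,0,1,-0.7,-0.8,0,0,1,-0.7,-0.8,0,0,1,0,0,0,0,1,0,0,0,0,1,0,0,0,0],
)

```text
time: 5.3
position: [0.4234, 0.3043, 0.3246]
tool_rot: [0.998, -0.062, 0.0, 0.0]
ft_force: [-0.3, -0.4, 0.1]
grip_width: 0.0872
grip_force: 0.0
```

Run:
```python
from h import *
w2,w3,s,t=[load(k) for k in('w2','w3','scene0','top0')]
m=tri([w2,w3],[(316.6,146.6),(370.4,86.4)]);print('mouth',m,'@.08',onz(w2,(316.6,146.6),.08),onz(w3,(370.4,86.4),.08), 'top/scene@.08',onz(t,(307.3,164.6),.08),onz(s,(336.3,251.3),.08))
print('corner',tri([w2,w3],[(330.1,134.6),(392.6,65.6)]))
w=snap('wrist','w4');go(.46,.315,.20,83)
p=proj(w,[[.465,.315,.177]]);print(p)
cx,cy=p[0].astype(int);x0,y0=max(cx-75,0),max(cy-50,0);print(x0,y0)
crop('w4',x0,y0,x0+150,y0+110,5,'m3')
```

```text
mouth (array([0.65352135, 0.04148809, 0.07535719]), [8.389696968067156e-05, 8.38969696805365e-05]) @.08 [0.65386194 0.04128512 0.08      ] [0.65318416 0.04232748 0.08      ] top/scene@.08 [0.64473298 0.04003659 0.08      ] [0.65554662 0.04335003 0.08      ]
corner (array([0.66995237, 0.02109341, 0.12066378]), [0.00018382465933728127, 0.0001838246593374132])
t5.35 pos [0.4235 0.3041 0.3246] yang -97.18 q6 2.10 w 0.0870 F [ 0.  -0.4  0.1] tilt [ 0.0004 -0.0003]
units xyz [ 1.161 -0.514  4.152] twist -0.031
[[308.32651842 149.0867922 ]]
233 99
```

View pics/m3.png

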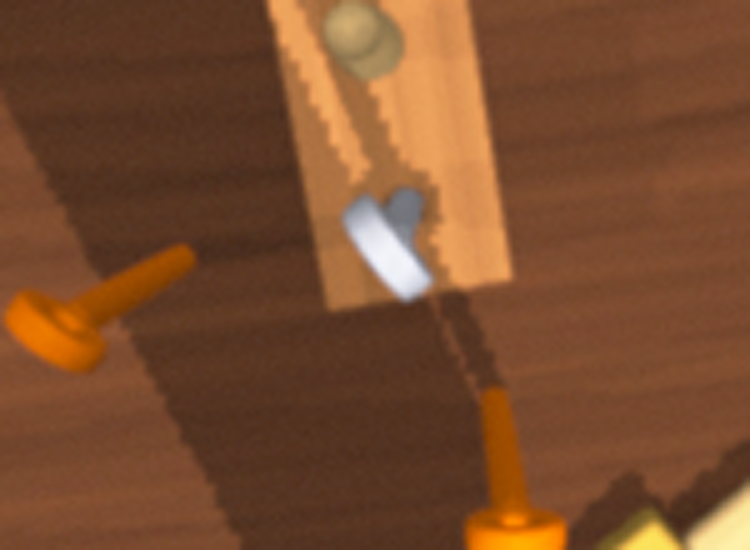

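The steel rod's eye is at crop (388,249), which is image (310.2,148.4). Its ring runs from upper-left to lower-right, (357,205) to (418,290) in the crop. The orange lookalikes stand about 65 mm away on two sides.

Run:
```python
from h import *
w,s,t=load('w4'),load('scene0'),load('top0')
f=lambda x,y:(233+x/5-.4,99+y/5-.4)
print('eye@.177',onz(w,f(388,249),.177),'tri w4+scene',tri([w,s],[f(386,250),(422,161.2)]),tri([w,s,t],[f(386,250),(422,161.2),(215,213.4)]))
a,b=onz(w,f(357,205),.183),onz(w,f(418,290),.183);d=b-a;print('ring dir',np.degrees(np.arctan2(d[1],d[0])),np.linalg.norm(d))
a,b=onz(w,f(378,197),.183),onz(w,f(430,277),.183);d=b-a;print('edge dir',np.degrees(np.arctan2(d[1],d[0])))
a,b=onz(w,f(348,220),.183),onz(w,f(405,300),.183);d=b-a;print('edge dir',np.degrees(np.arctan2(d[1],d[0])))
print('shaft entry', onz(w,f(408,197),.055))
print('orange',tri([w,s],[f(55,325),(446.5,159)]),tri([w,s],[f(515,530),(407.3,147)]))
a,b=onz(w,f(325,310),.055),onz(w,f(512,277),.055);d=b-a;print('block front',a,b,np.degrees(np.arctan2(d[1],d[0])))
```

```text
eye@.177 [0.46547589 0.31289927 0.177     ] tri w4+scene (array([0.4660015 , 0.31437544, 0.17783764]), [0.0012285892010996254, 0.0012285892010997065]) (array([0.46534536, 0.31447169, 0.17671918]), [0.0011002878455480584, 0.0014996156507378871, 0.0005850872963851723])
ring dir -151.67240729627989 0.021854855285152908
edge dir -154.18453586875975
edge dir -152.00087693137613
shaft entry [0.46898489 0.3116612  0.055     ]
orange (array([0.45685129, 0.393005  , 0.16154412]), [0.0011186849004549122, 0.0011186849004550365]) (array([0.39625155, 0.29411825, 0.16264782]), [0.0017761676402623901, 0.0017761676402623515])
block front [0.4387225  0.34105764 0.055     ] [0.44158431 0.2836828  0.055     ] -87.14450246177363
```

Emit:
play_rows(
  steps=[0,0.7,-0.24,0,0,0,0.7,-0.24,0,0,0,0,0,0.4,-1,0,0,0,0.4,-1,0,0,0,0.4,-1,0,0,0,0.4,-1,0,0,0,0.4,-1,0,0,0,0.4,-1,0,0,0,0,0,0,0,0,0,0],
)

```text
time: 6.35
position: [0.4669, 0.3132, 0.2526]
tool_rot: [0.972, 0.234, -0.0, 0.0]
ft_force: [0.1, -0.1, 0.1]
grip_width: 0.0434
grip_force: 0.0
```

Run:
```python
from h import *
go(.4658,.3134,.158,-62.5)
w=snap('wrist','w5');p=proj(w,[[.4658,.3134,.177],[.4658,.3134,.165]]);print(p)
cx,cy=p[0].astype(int);x0,y0=max(cx-50,0),max(cy-50,0);print(x0,y0);crop('w5',x0,y0,x0+100,y0+100,5,'m4')
```

```text
t6.35 pos [0.4669 0.3132 0.2526] yang -62.94 q6 1.49 w 0.0434 F [ 0.1 -0.1  0.1] tilt [-0.0002 -0.0002]
units xyz [-0.028 -0.023  3.152] twist -0.076
[[321.78828927 204.88366173]
 [321.83084833 201.08490355]]
271 154
```

View pics/m4.png

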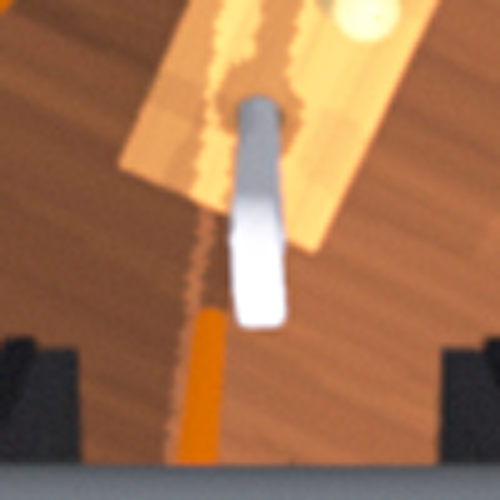

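The eye sits centred between the fingers at about (322.6,205), with its flats parallel to the pads. I'll go down and grip.

Emit:
play_rows(
  steps=[0,0,0,0.8,0,0,0,0,0.8,0,0,0,0,0.8,0,0,0,0,0.75,0,0,0,0,0,0,-1,0,0,0,0,-1,0,0,0,0,-1,0,0,0,0,-1,0,0,0,0,-1,0,0,0,0],
  grip_force=35,
)

```text
time: 7.4
position: [0.4665, 0.314, 0.1587]
tool_rot: [0.972, 0.236, 0.001, -0.0]
ft_force: [-0.5, -0.5, -0.2]
grip_width: 0.0112
grip_force: 0.0
```

Emit:
play_rows(
  steps=[-1,0,0,0,0,-1,0,0,-0.2,0,-1,0,0,-0.3,0,-1,0,0,-0.5,0,-1,0,0,-0.5,0,-1,0,0,-0.5,0,-1,0,0,-0.5,0,-1,0,0,-0.5,0,-1,0,0,-0.5,0,-1,0,0,-0.2,0],
)

```text
time: 8.4
position: [0.4669, 0.3143, 0.2712]
tool_rot: [0.972, 0.236, 0.002, -0.0]
ft_force: [0.6, 0.0, -1.0]
grip_width: 0.0078
grip_force: 35.0
```

Run:
```python
from h import *
go(.6535,.0415,.30,82.2)
```

```text
t8.40 pos [0.4669 0.3143 0.2712] yang -62.73 q6 1.49 w 0.0078 F [ 0.6  0.  -1. ] tilt [0.0031 0.0014]
units xyz [ 1.366 10.932 -0.954] twist 6.12
```

Emit:
play_rows(
  steps=[-1,0,0.8,-0.5,0,-1,0.1,1,-0.45,0,-1,0.1,1,0,0,-1,0.1,1,0,0,-1,0.1,1,0,0,-1,0.2,1,0,0,-1,0.2,1,0,0,-1,0.2,1,0,0,-1,0.2,1,0,0,-1,0.2,1,0,0],
)

```text
time: 9.4
position: [0.6385, 0.0708, 0.2972]
tool_rot: [0.972, 0.236, -0.001, -0.0]
ft_force: [-0.2, -0.1, -1.2]
grip_width: 0.0082
grip_force: 35.0
```

Emit:
play_rows(
  steps=[-1,0,0.6,0,0,-1,0,0.5,0,0,-1,0,0,0,0.9,-1,0,0,0,0.9,-1,0,0,0,0.9,-1,0,0,0,0.9,-1,0,0,0,0.9,-1,0,0,0,0.9,-1,0,0,0,0.7,-1,0,0,0,0],
)

```text
time: 10.4
position: [0.6526, 0.0431, 0.2975]
tool_rot: [0.998, -0.067, -0.001, -0.0]
ft_force: [0.5, 0.5, -0.7]
grip_width: 0.008
grip_force: 35.0
```

Run:
```python
from h import *
go(.6535,.0415,.23,82.2)
w=snap('wrist','w6');p=proj(w,[[.6535,.0415,.08],[.6535,.0415,.32]]);print(p)
crop('w6',250,80,400,220,5,'m5')
s=snap('scene','s6');t=snap('top','t6');print(proj(s,[[.6535,.0415,.08]]),proj(t,[[.6535,.0415,.08]]))
M=np.zeros((600,800,3),np.uint8);f=lambda i,w,h:cv2.resize(i,(w,h),interpolation=cv2.INTER_CUBIC)
M[:,:400]=f(cv2.imread('pics/w6.png')[80:230,270:370],400,600);M[:,400:]=f(cv2.imread('pics/s6.png')[130:280,290:390],400,600);cv2.imwrite('pics/m5.png',M)
```

```text
t10.40 pos [0.6526 0.0431 0.2975] yang -97.64 q6 1.60 w 0.0080 F [ 0.5  0.5 -0.7] tilt [-0.0011  0.0004]
units xyz [0.041 0.048 2.251] twist 0.028
[[324.13491194 172.75287249]
 [325.92416086 253.71302598]]
[[335.47877639 250.7146349 ]] [[306.90564492 162.00305929]]
```

View pics/m5.png

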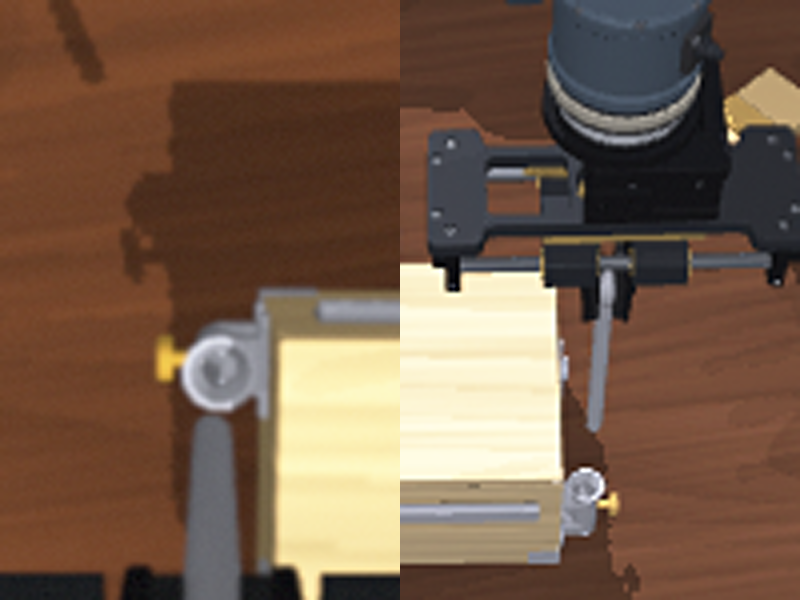

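Run:
```python
from h import *
w,s=load('w6'),load('s6')
print('mouth',onz(w,(323.6,172.1),.08), onz(s,(336.3,251.4),.08))
print('foot tri',tri([w,s],[(322.7,184.5),(338.3,236.3)]))
print(proj(w,[[.6526,.0431,.1545]]),proj(s,[[.6526,.0431,.1545]]))
```

```text
mouth [0.65447885 0.04209683 0.08      ] [0.65583914 0.04329729 0.08      ]
foot tri (array([0.65683826, 0.04392545, 0.16404756]), [0.0010066052713191666, 0.0010066052713191215])
[[323.06782765 186.03341436]] [[337.12067918 236.66960157]]
```

Emit:
play_rows(
  steps=[-1,0.05,0.03,0.3,0,-1,0,0,0.5,0,-1,0,0,0.5,0,-1,0,0,0.5,0,-1,0,0,0.4,0,-1,0,0,0.2,0,-1,0,0,0.2,0,-1,0,0,0.2,0,-1,0,0,0.2,0,-1,0,0,0,0],
)

```text
time: 11.55
position: [0.6542, 0.0413, 0.2068]
tool_rot: [0.998, -0.067, -0.001, 0.0]
ft_force: [-0.7, -0.2, -2.0]
grip_width: 0.0084
grip_force: 35.0
```

```bash
python3 -c "
from h import *
go(.6540,.0421,.169,82.2)"
```

```text
t11.55 pos [0.6542 0.0413 0.2068] yang -97.69 q6 1.60 w 0.0084 F [-0.7 -0.2 -2. ] tilt [-0.0014  0.    ]
units xyz [-0.009 -0.026  1.259] twist 0.019
```

Emit:
play_rows(
  steps=[-1,0,0,0.2,0,-1,0,0,0.2,0,-1,0,0,0.2,0,-1,0,0,0.2,0,-1,0,0,0.15,0,-1,0,0,0.1,0,-1,0,0,0.1,0,-1,0,0,0.08,0,-1,0,0,0,0,-1,0,0,0,0],
)

```text
time: 12.55
position: [0.6547, 0.0413, 0.1706]
tool_rot: [0.998, -0.067, -0.0, 0.0]
ft_force: [-0.6, -0.7, -0.6]
grip_width: 0.008
grip_force: 35.0
```

```bash
python3 -c "
from h import *
go(.6540,.0421,.169,82.2)"
```

```text
t12.55 pos [0.6547 0.0413 0.1706] yang -97.69 q6 1.60 w 0.0080 F [-0.6 -0.7 -0.6] tilt [-0. -0.]
units xyz [-0.027 -0.022  0.054] twist 0.019
```

Still free, so I'll push on slightly until the floor is felt.

Emit:
play_rows(
  steps=[-1,0,0,0.04,0,-1,0,0,0.04,0,-1,0,0,0.04,0,-1,0,0,0.04,0,-1,0,0,0,0,-1,0,0,0,0,-1,0,0,0,0,-1,0,0,0,0,-1,0,0,0,0,-1,0,0,0,0],
)

```text
time: 13.55
position: [0.6563, 0.041, 0.1692]
tool_rot: [0.998, -0.067, 0.002, 0.0]
ft_force: [-2.0, -1.0, 10.6]
grip_width: 0.0081
grip_force: 35.0
```

```bash
python3 -c "
from h import *
go(.6540,.0421,.169,82.2)"
```

```text
t13.55 pos [0.6563 0.041  0.1692] yang -97.68 q6 1.60 w 0.0081 F [-2.  -1.  10.6] tilt [ 0.0048 -0.001 ]
units xyz [-0.08  -0.028  0.005] twist 0.021
```

Emit:
play_rows(
  steps=[-1,0,0,-0.03,0,-0.2,0,0,0,0,-0.2,0,0,0,0,-0.2,0,0,0,0,-0.2,0,0,0,0,-0.2,0,0,-0.3,0,-0.2,0,0,-0.8,0,-0.2,0,0,-1,0,-0.2,0,0,-1,0,-0.2,0,0,-1,0],
)

```text
time: 14.55
position: [0.6546, 0.0414, 0.2914]
tool_rot: [0.998, -0.067, 0.0, -0.0]
ft_force: [0.2, 0.4, -1.6]
grip_width: 0.0347
grip_force: 0.0
```

```bash
python3 -c "
from h import *
go(.39,-.11,.28,-7.8)"
```

```text
t14.55 pos [0.6546 0.0414 0.2914] yang -97.69 q6 1.60 w 0.0347 F [ 0.2  0.4 -1.6] tilt [0.0002 0.0001]
units xyz [-8.066  6.182  0.377] twist -15.688
```

Emit:
play_rows(
  steps=[-0.3,-0.8,0.5,0,0,-0.3,-0.9,0.6,0,0,-0.3,-0.9,0.6,0,0,-0.3,-0.9,0.6,0,0,-0.3,-0.8,0.6,0,0,-0.3,-0.8,0.6,0,0,-0.3,-0.8,0.6,0,0,-0.3,-0.5,0.5,0,-0.7,-0.3,0,0,0,-1,-0.3,0,0,0,-1],
)

```text
time: 15.55
position: [0.4456, -0.0702, 0.2906]
tool_rot: [0.998, 0.069, 0.001, 0.0]
ft_force: [0.2, -0.1, -0.5]
grip_width: 0.0307
grip_force: 0.0
```

Emit:
play_rows(
  steps=[-0.3,0,0,0,-1,-0.3,0,0,0,-1,-0.3,0,0,0,-1,-0.3,0,0,0,-1,-0.3,0,0,0,-1,-0.3,0,0,0,-1,-0.3,0,0,0,-1,-0.3,0,0,0,-1,-0.3,0,0,0,-1,-0.3,0,0,0,-1],
)

```text
time: 16.55
position: [0.4461, -0.0697, 0.2904]
tool_rot: [0.842, 0.54, 0.0, 0.0]
ft_force: [0.4, 0.7, -0.5]
grip_width: 0.0304
grip_force: 0.0
```

Emit:
play_rows(
  steps=[-0.3,0,0,0,-1,-0.3,0,0,0,-1,-0.3,0,0,0,-1,-0.3,0,0,0,0,-0.3,0,0,0,0,-0.3,0,0,0,0,-0.3,0,0,0,0,-0.3,0,0,0,0,-0.3,0,0,0,0,-0.3,0,0,0,0],
)

```text
time: 17.55
position: [0.446, -0.0697, 0.2897]
tool_rot: [0.753, 0.658, -0.0, -0.0]
ft_force: [0.1, 0.5, 0.7]
grip_width: 0.0305
grip_force: 0.0
```

Run:
```python
from h import *
go(.4394,-.1173,.0885,-7.8)
w=snap('wrist','w7');s=snap('scene','s7');t=snap('top','t7')
P=[[.4394,-.1173,.1075],[.654,.042,.188]];print(proj(w,P),proj(s,P))
M=np.zeros((600,800,3),np.uint8);f=lambda i,w,h:cv2.resize(i,(w,h),interpolation=cv2.INTER_CUBIC)
M[:400,:640]=cv2.imread('pics/w7.png');M[400:600,:200]=f(cv2.imread('pics/s7.png')[200:270,310:380],200,200);M[400:600,220:420]=f(cv2.imread('pics/t7.png')[135:185,280:330],200,200)
M[400:,440:800]=f(cv2.imread('pics/s7.png')[170:220,225:315],360,200)
cv2.imwrite('pics/m6.png',M)
```

```text
t17.55 pos [ 0.446  -0.0697  0.2897] yang -7.74 q6 -0.27 w 0.0305 F [0.1 0.5 0.7] tilt [-0.0001  0.    ]
units xyz [-1.601e+00 -2.000e-03  6.708e+00] twist 0.01
[[321.90688809 216.15329311]
 [546.23094693  38.4018496 ]] [[267.81969866 187.50515938]
 [337.32179533 230.54738648]]
```

View pics/m6.png

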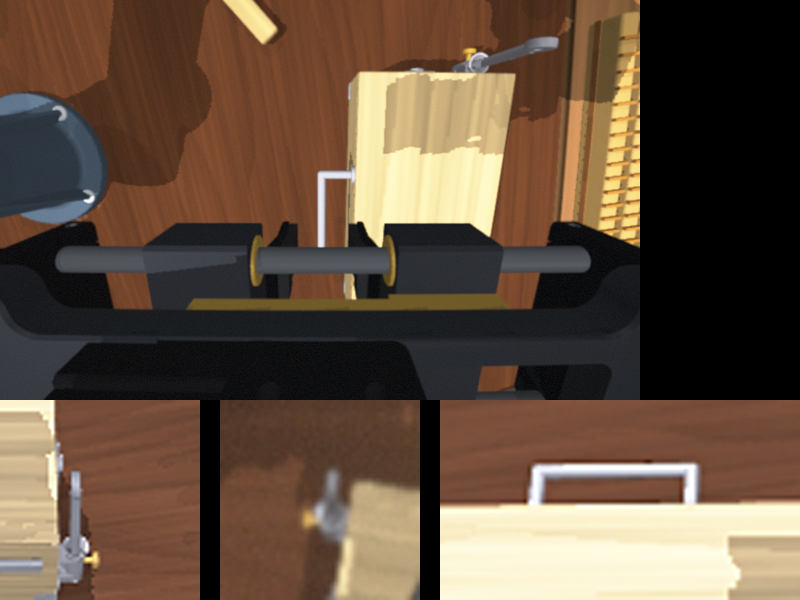

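The rod is seated, its eye at (543,43) and edge-on to the box end. The handle bar runs straight along the image from (321,175) to (321,245), aligned with the tool.

Run:
```python
from h import *
w,s=load('w7'),load('s7')
print(onz(w,(321,175),.1075),onz(w,(321,243),.1075))
f=lambda x,y:(225+(x-440)/4-.4,170+(y-400)/4-.4)
a,b=f(537,469),f(692,469)
print('scene bar ends',onz(s,a,.1075),onz(s,b,.1075),'tri',tri([w,s],[(321,175),b]))
e=np.array([.4394,-.1173,.1075]);print(e+.055*np.array([.136,.9907,0]),e-.055*np.array([.136,.9907,0]))
```

```text
[ 0.44548232 -0.06451323  0.1075    ] [ 0.43322834 -0.15377037  0.1075    ]
scene bar ends [ 0.42871445 -0.17095762  0.1075    ] [ 0.44580079 -0.06109551  0.1075    ] tri (array([ 0.4460075 , -0.06267254,  0.10874807]), [0.001651320909053161, 0.001651320909053118])
[ 0.44688   -0.0628115  0.1075   ] [ 0.43192   -0.1717885  0.1075   ]
```

Emit:
play_rows(
  steps=[-0.3,-0.8,0,0.4,0,-0.3,-0.8,0,0.7,0,-0.3,0,0,0.9,0,-0.3,0,0,0.9,0,-0.3,0,0,0.9,0,-0.3,0,0,0.9,0,-0.3,0,0,0.7,0,-0.3,0,0,0.7,0,-0.3,0,0,0.6,0,-0.3,0,0,0,0],
)

```text
time: 18.7
position: [0.4383, -0.1167, 0.087]
tool_rot: [0.753, 0.658, -0.001, -0.002]
ft_force: [-0.3, 0.7, -0.2]
grip_width: 0.0303
grip_force: 0.0
```

Emit:
play_rows(
  steps=[-1,0,0,0,0,-1,0,0,0,0,-1,0,0,0,0,-1,0,0,0,0,-1,0,0,0,0,-1,0,0,0,0,-1,0,0,0,0,-1,0,0,0,0,-1,0,0,0,0,-1,0,0,0,0],
  grip_force=25,
)

```text
time: 19.7
position: [0.4378, -0.117, 0.0895]
tool_rot: [0.753, 0.658, -0.001, -0.001]
ft_force: [-5.5, -2.4, 5.2]
grip_width: 0.0089
grip_force: 25.0
```

Run:
```python
from h import *
go(.4387,-.117,.0885,-7.8)
# arc plan in tool units: y=+box x, z up = -tz; radius .2107, phi0
r=.2107;p0=np.arctan2(17.5,210)
th=np.concatenate([np.arange(0,1.33,.07),[1.33]])
X=-r*np.cos(p0+th);Z=r*np.sin(p0+th)
print(np.c_[th[1:],np.diff(X)/.03,-np.diff(Z)/.03].round(2).tolist());print(X[-1]-X[0],Z[-1]-Z[0])
```

```text
t19.70 pos [ 0.4378 -0.117   0.0895] yang -7.68 q6 -0.37 w 0.0089 F [-5.5 -2.4  5.2] tilt [-0.0029  0.0003]
units xyz [0.005 0.03  0.033] twist 0.021
[[0.07, 0.06, -0.49], [0.14, 0.09, -0.48], [0.21, 0.13, -0.48], [0.28, 0.16, -0.47], [0.35, 0.19, -0.45], [0.42, 0.22, -0.44], [0.49, 0.25, -0.42], [0.56, 0.28, -0.4], [0.63, 0.31, -0.38], [0.7, 0.33, -0.36], [0.77, 0.36, -0.34], [0.84, 0.38, -0.31], [0.91, 0.4, -0.28], [0.98, 0.42, -0.25], [1.05, 0.44, -0.22], [1.12, 0.45, -0.19], [1.19, 0.46, -0.16], [1.26, 0.47, -0.13], [1.33, 0.48, -0.09]]
0.1768916978385575 0.19058924863954607
```

Emit:
play_rows(
  steps=[-1,0,0.02,-0.25,0,-1,0,0.03,-0.25,0,-1,0,0,0,0,-1,0,0,0,0,-1,0,0,0,0,-1,0,0,0,0,-1,0,0,0,0,-1,0,0,0,0,-1,0,0,0,0,-1,0,0,0,0],
)

```text
time: 20.7
position: [0.4394, -0.1172, 0.104]
tool_rot: [0.753, 0.658, -0.001, -0.001]
ft_force: [-5.6, -3.0, -1.9]
grip_width: 0.009
grip_force: 25.0
```

Run:
```python
from h import *
go(.4387,-.117,.0885,-7.8);print(robot.get_obs()['moment'])
s=snap('scene','s8')
a=cv2.imread('pics/s7.png').astype(int);b=cv2.imread('pics/s8.png').astype(int)
d=abs(a-b).sum(2)>60;ys,xs=np.where(d[225:300,190:330]);print(len(ys), ys.min()+225 if len(ys) else 0)
for i in range(5):
    c=robot.camera('wrist');o=robot.get_obs();print(o['grip_width'],np.round(o['ft_force'],2))
```

```text
t20.70 pos [ 0.4394 -0.1172  0.104 ] yang -7.69 q6 -0.37 w 0.0090 F [-5.6 -3.  -1.9] tilt [-0.0032  0.0005]
units xyz [ 0.005 -0.024  0.516] twist 0.02
[-0.5830522   0.86516375 -0.05683334]
1001 225
0.009407516079010763 [-5.4  -3.33 -3.33]
0.00915353552265481 [-4.93 -3.76 -2.88]
0.009197655322036442 [-5.15 -2.87 -2.01]
0.009027727089768133 [-4.72 -2.79 -2.7 ]
0.009391197055453679 [-5.55 -3.94 -2.36]
```

Emit:
play_rows(
  steps=[-1,-0.03,0.01,-0.311,0,-1,0,0.065,-0.308,0,-1,0,0.083,-0.305,0,-1,0,0.097,-0.301,0,-1,0,0.11,-0.296,0,-1,0,0.123,-0.291,0,-1,0,0.136,-0.285,0,-1,0,0.149,-0.279,0,-1,0,0.161,-0.272,0,-1,0,0.173,-0.264,0],
  grip_force=30,
)

```text
time: 22.0
position: [0.4724, -0.122, 0.1916]
tool_rot: [0.753, 0.658, -0.001, -0.002]
ft_force: [-3.5, 3.6, -1.3]
grip_width: 0.009
grip_force: 30.0
```

```bash
cat >> h.py <<'E'
def arc():
    H=np.array([.5632+.085*.9907,-.1343-.085*.136,.09]); o=robot.get_obs();T=R.from_quat(o['tool_rot']).as_matrix()
    g=o['position']-.019*T[:,2]; bx=np.array([.9907,-.136,0]);v=g-H
    x,z=v@bx,v[2];print('box x,z of bar',round(x,4),round(z,4),'r',round(np.hypot(x,z),4),'theta',round(np.arctan2(z,-x)-.0831,3),'y',round(v@np.array([.136,.9907,0]),4),'F box',(o['ft_force']@np.c_[bx,[.136,.9907,0],[0,0,1]]).round(1),'w',o['grip_width'],'t',o['time'])
E
python3 -c "
from h import *
arc()"
```

```text
box x,z of bar -0.1766 0.1206 r 0.2138 theta 0.516 y -0.0002 F box [-4.   3.1 -1.3] w 0.008978192676650502 t 22.0
```

Emit:
play_rows(
  steps=[-1,0.015,0.164,-0.257,0,-1,0,0.196,-0.248,0,-1,0,0.206,-0.239,0,-1,0,0.217,-0.23,0,-1,0,0.227,-0.22,0,-1,0,0.237,-0.209,0,-1,0,0.246,-0.198,0,-1,0,0.255,-0.187,0,-1,0,0.263,-0.176,0,-1,0,0.27,-0.164,0],
)

```text
time: 23.0
position: [0.5404, -0.1316, 0.2573]
tool_rot: [0.753, 0.658, -0.001, -0.001]
ft_force: [-7.5, 3.7, 8.4]
grip_width: 0.0092
grip_force: 30.0
```

```bash
python3 -c "
from h import *
arc()"
```

```text
box x,z of bar -0.1079 0.1863 r 0.2153 theta 0.963 y -0.0004 F box [-7.9  2.6  8.4] w 0.009151181659255925 t 23.0
```

Emit:
play_rows(
  steps=[-1,-0.01,0.2,-0.168,0,-1,0,0.21,-0.155,0,-1,0,0.227,-0.136,0,-1,0,0.241,-0.102,0,-1,0,0.245,-0.093,0,-1,0,0.248,-0.084,0,-1,0,0.251,-0.074,0,-1,0,0.254,-0.065,0,-1,0,0,0,0,-1,0,0,0,0],
)

```text
time: 24.0
position: [0.5978, -0.1398, 0.2817]
tool_rot: [0.753, 0.658, 0.0, 0.001]
ft_force: [-1.1, 1.8, 1.5]
grip_width: 0.009
grip_force: 30.0
```

```bash
python3 -c "
from h import *
arc();c=snap('wrist','w9');c=snap('scene','s9');snap('top','t9')
M=np.zeros((600,800,3),np.uint8);f=lambda i,w,h:cv2.resize(i,(w,h),interpolation=cv2.INTER_CUBIC)
print(proj(c,[[.654,.042,.188]]))
"
```

```text
box x,z of bar -0.05 0.2107 r 0.2165 theta 1.255 y -0.0007 F box [-1.3  1.7  1.5] w 0.009018169273515812 t 24.0
[[337.32179533 230.54738648]]
```

Emit:
play_rows(
  steps=[-1,0,0.17,-0.035,0,-1,0,0.17,-0.03,0,-1,0,0.16,-0.025,0,-1,0,0,0,0,-1,0,0,0,0,-1,0,0,0,0,-1,0,0,0,0,-1,0,0,0,0,-1,0,0,0,0,-1,0,0,0,0],
)

```text
time: 25.15
position: [0.6123, -0.1418, 0.2844]
tool_rot: [0.753, 0.658, -0.0, 0.0]
ft_force: [-1.4, -0.9, 5.5]
grip_width: 0.0093
grip_force: 30.0
```

Run:
```python
from h import *
arc();c=snap('scene','s10')
im=cv2.resize(cv2.imread('pics/s10.png')[60:285,180:400],None,fx=2.66,fy=2.66,interpolation=cv2.INTER_CUBIC);im2=im.copy()
O=np.array([.5632,-.1343,0]);bx=np.array([.9907,-.136,0]);by=np.array([.136,.9907,0])
def P(x,y,z,t): # lid-shut box coords rel. hinge, rotated
    a,b=x-.085,z-.09; X=a*np.cos(t)+b*np.sin(t);Z=-a*np.sin(t)+b*np.cos(t)
    return O+bx*(X+.085)+by*y+np.array([0,0,Z+.09])
for t,col in((1.25,(0,255,255)),(1.33,(0,255,0)),(1.41,(0,0,255))):
    q=proj(c,[P(x,y,.125,t) for x,y in((-.085,-.17),(-.085,.17),(.085,.17),(.085,-.17))]); print(t,q.round(1).tolist())
    cv2.polylines(im2,[((q-[180,60])*2.66).astype(int)],True,col,1)
cv2.imwrite('pics/m7.png',im2)
```

```text
box x,z of bar -0.0353 0.2134 r 0.2163 theta 1.324 y -0.0008 F box [-1.3 -1.1  5.5] w 0.009282171398340481 t 25.15
1.25 [[184.8, 216.0], [331.2, 214.0], [330.2, 265.4], [197.6, 266.9]]
1.33 [[183.7, 220.8], [331.4, 218.9], [330.2, 266.2], [197.8, 267.7]]
1.41 [[182.8, 226.0], [331.7, 224.1], [330.1, 266.8], [198.0, 268.3]]
```

View pics/m7.png

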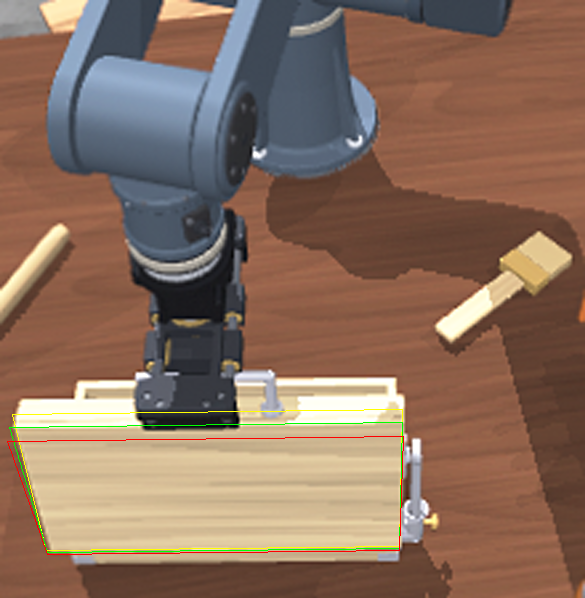

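Run:
```python
from h import *
g=cv2.cvtColor(cv2.imread('pics/s10.png'),cv2.COLOR_BGR2GRAY)
for x in(200,220,290,310,325): print(x,g[208:232,x-2:x+3].mean(1).round().astype(int).tolist())
for x in(220,290,310): print('bot',g[258:276,x-2:x+3].mean(1).round().astype(int).tolist())
arc()
```

```text
200 [104, 92, 255, 254, 252, 253, 254, 253, 254, 252, 219, 253, 250, 187, 193, 185, 177, 186, 183, 194, 187, 188, 193, 199]
220 [176, 201, 254, 253, 252, 253, 253, 253, 254, 247, 245, 253, 238, 188, 191, 185, 178, 186, 182, 181, 184, 188, 197, 202]
290 [172, 219, 221, 213, 223, 229, 226, 218, 213, 213, 254, 250, 191, 188, 196, 186, 184, 186, 180, 183, 179, 176, 184, 200]
310 [214, 254, 254, 254, 254, 254, 254, 253, 250, 254, 254, 234, 183, 192, 196, 186, 184, 184, 185, 188, 180, 180, 184, 187]
325 [244, 254, 254, 242, 241, 234, 231, 215, 205, 214, 218, 192, 182, 194, 194, 184, 184, 184, 187, 190, 179, 182, 183, 189]
bot [198, 191, 194, 190, 190, 203, 210, 202, 192, 161, 182, 184, 175, 138, 58, 66, 67, 67]
bot [184, 194, 190, 207, 209, 209, 203, 199, 189, 180, 175, 182, 180, 61, 71, 73, 70, 72]
bot [191, 199, 192, 205, 211, 211, 202, 200, 172, 176, 168, 178, 149, 63, 73, 74, 71, 78]
box x,z of bar -0.0353 0.2134 r 0.2163 theta 1.324 y -0.0008 F box [-1.5 -0.7  5.7] w 0.008681794038610554 t 25.2
```

The lid's front edge is at row 220.3 at column 220 and row 219.2 at column 310. That matches the projection for 1.33 rad. The rod stands seated beside the box, so I'll hand in.

```bash
python3 -c "
from rig import robot
print(robot.hand_in())"
```

```text
the job is handed in; nothing more can be done
None
```

The rod is fully home in the stay tube with its eye flat to the box end and released, and the gripper is holding the lid at its balance point (about 1.33 rad, checked by camera); the job is handed in.

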